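Load the fuse bench by length

TASK

Put each of the four square ceramic fuses into the bakelite base whose recess fits its length, lying flat in the recess and lined up with it, starting with the shortest fuse and working up to the longest. Set each one down gently instead of dropping it, let go of it, and leave the two brass ferrules standing where they are.

Things in the scene. Friction and masses are not known exactly. Their poses are not given: they have to be found in the camera images.
- fuse_a: the shortest of four loose square-bodied beige ceramic fuses with steel end plates, lying on the bench: 44 mm long (own x), 26 mm wide (y), 26 mm high (z); origin at the centre of its underside; about 71 g; either way round is the same
- fuse_b: the second shortest of four loose square-bodied beige ceramic fuses with steel end plates, lying on the bench: 58 mm long (own x), 26 mm wide (y), 26 mm high (z); origin at the centre of its underside; about 94 g; either way round is the same
- fuse_c: the second longest of four loose square-bodied beige ceramic fuses with steel end plates, lying on the bench: 72 mm long (own x), 26 mm wide (y), 26 mm high (z); origin at the centre of its underside; about 117 g; either way round is the same
- fuse_d: the longest of four loose square-bodied beige ceramic fuses with steel end plates, lying on the bench: 86 mm long (own x), 26 mm wide (y), 26 mm high (z); origin at the centre of its underside; about 140 g; either way round is the same
- base_a: the shortest of four dark brown bakelite holder bases, screwed to the bench: 70 mm long (own x) by 52 mm wide (y), with an open rectangular recess 58 mm by 42 mm on top that fits the 44 mm fuse with 7 mm to spare at each end and 8 mm at each side; origin at the centre of its underside, recess floor 8 mm above it, rims of the long sides 13 mm and of the ends 18 mm above it
- base_b: the second shortest of four dark brown bakelite holder bases, screwed to the bench: 84 mm long (own x) by 52 mm wide (y), with an open rectangular recess 72 mm by 42 mm on top that fits the 58 mm fuse with 7 mm to spare at each end and 8 mm at each side; origin at the centre of its underside, recess floor 8 mm above it, rims of the long sides 13 mm and of the ends 18 mm above it
- base_c: the second longest of four dark brown bakelite holder bases, screwed to the bench: 98 mm long (own x) by 52 mm wide (y), with an open rectangular recess 86 mm by 42 mm on top that fits the 72 mm fuse with 7 mm to spare at each end and 8 mm at each side; origin at the centre of its underside, recess floor 8 mm above it, rims of the long sides 13 mm and of the ends 18 mm above it
- base_d: the longest of four dark brown bakelite holder bases, screwed to the bench: 112 mm long (own x) by 52 mm wide (y), with an open rectangular recess 100 mm by 42 mm on top that fits the 86 mm fuse with 7 mm to spare at each end and 8 mm at each side; origin at the centre of its underside, recess floor 8 mm above it, rims of the long sides 13 mm and of the ends 18 mm above it
- ferrule_1: one of two alike brass ferrules standing on end among the work, 20 mm in diameter with a 26 mm foot, 26 mm high; origin at the centre of its underside; to be left alone
- ferrule_2: one of two alike brass ferrules standing on end among the work, 20 mm in diameter with a 26 mm foot, 26 mm high; origin at the centre of its underside; to be left alone

How it is judged:
On the way, in this order (a step that is already met when the one before it is completed fails the run):
1. the shortest fuse lies in its own base (horizontal distance between fuse_a and base_a below 0.012 m and z of fuse_a in the frame of base_a between 0.005 and 0.0105 m and angle between fuse_a's own z axis and vertical below 0.08 rad and angle between the x axis of fuse_a and the x axis of base_a, either way round below 0.25 rad), for 0.2 s.
2. the second shortest fuse lies in its own base (horizontal distance between fuse_b and base_b below 0.012 m and z of fuse_b in the frame of base_b between 0.005 and 0.0105 m and angle between fuse_b's own z axis and vertical below 0.08 rad and angle between the x axis of fuse_b and the x axis of base_b, either way round below 0.25 rad), for 0.2 s.
3. the second longest fuse lies in its own base (horizontal distance between fuse_c and base_c below 0.012 m and z of fuse_c in the frame of base_c between 0.005 and 0.0105 m and angle between fuse_c's own z axis and vertical below 0.08 rad and angle between the x axis of fuse_c and the x axis of base_c, either way round below 0.25 rad), for 0.2 s.
4. the longest fuse lies in its own base (horizontal distance between fuse_d and base_d below 0.012 m and z of fuse_d in the frame of base_d between 0.005 and 0.0105 m and angle between fuse_d's own z axis and vertical below 0.08 rad and angle between the x axis of fuse_d and the x axis of base_d, either way round below 0.25 rad), for 0.2 s.
At the end, for the whole second after the job is handed in: Each fuse lies at rest on the recess floor of the base of its own length: centres within 12 mm horizontally, underside 5 to 10.5 mm above the base's underside, level within 0.08 rad, long axes within 0.25 rad (either way round) (all of step 1 and all of step 2 and all of step 3 and all of step 4 and linear speed of each of fuse_a, fuse_b, fuse_c, fuse_d below 0.02 m/s); the robot touches nothing.
It fails at once if a brass ferrule is tipped over or pushed away (over 20 mm) (distance of any of ferrule_1, ferrule_2 from where it was at the start of the episode above 0.02 m or angle between any of ferrule_1, ferrule_2's own z axis and vertical above 0.5 rad).
It fails at once if a fuse is dropped (falls out of the fingers from more than about 25 mm) ((linear speed of fuse_a above 0.7 m/s and contact force between the fingers and fuse_a below 0.1 N) or (linear speed of fuse_b above 0.7 m/s and contact force between the fingers and fuse_b below 0.1 N) or (linear speed of fuse_c above 0.7 m/s and contact force between the fingers and fuse_c below 0.1 N) or (linear speed of fuse_d above 0.7 m/s and contact force between the fingers and fuse_d below 0.1 N)).
It also fails if it takes over 106 s, if anything falls off the work surface, if the arm or the gripper's body presses on something with over 40 N, if the wrist force passes 120 N, or if a joint passes its speed limit or range.

ROBOT

A 6-joint arm with a two-finger parallel gripper is mounted at the origin on the work surface. World frame = base frame: x ahead of the robot, y to its left, z up, the work surface at z = 0. Lengths are in m, angles in rad, forces in N, time in s.
With the tool pointing down it reaches from about 0.35 to 0.775 m from the base axis. Payload 5.5 kg.
Tool frame: the origin (TCP) lies midway between the tips of the shut fingers; the grasp point (between the pads) lies 19 mm behind it; y points along the fingers, x is the direction in which the jaws open and shut, and the axes are right-handed (so a half turn about y gives the same grasp; the last joint's range is limited). The gripper opens to 85 mm and grips with 20 to 120 N. Pads are 22 mm wide; open, the fingers measure 114 mm over their backs; the gripper's body (76 mm by 85 mm) begins 54 mm behind the grasp point. The pads swing forward as they close: fully open they stand 13 mm farther back than shut.
Start: joints at [1.035, 0.313, 0.046, 1.304, 0, 1.431], TCP at [0.222, 0.531, 0.201] pointing down, gripper open.
Joint ranges: [-2.76, 2.76], [-0.86, 1.69], [-1.03, 1.26], [-2.2, 2.34], [-1.47, 1.5], [-3.14, 3.14]. Speed limits (rad/s): [2.57, 2.57, 3.14, 3.14, 3.14, 3.14].

INTERFACE

Orientations are given as a unit quaternion [x, y, z, w].
In Python, from cell import * gives the robot as it stands. Calls block until the motion is done:
- move_pose(position, orientation): joint-space move of the TCP to a pose.
- movel(position, attitude=None, speed=0.15, max_force=None): straight line of the TCP; attitude=None keeps the orientation; speed is the mean speed in m/s. With max_force (N) it stops when the force on the tool has changed by that much, and returns True; else False.
- move_joints(angles): joint-space move.
- set_gripper(opening): finger opening in m; the grip force is fixed at half the most; returns when the fingers have stopped.
- hold(seconds).
- ik(position, orientation): joint angles nearest the present ones, or None.
- read_state(): the state.
- snapshot(name): name is "scene" or "side" or "wrist"; returns the picture (384x512x3 uint8, red, green, blue); there is no depth.
- camera_model(name): a dict with "fx", "fy", "cx", "cy" (pixels), "dist" ([k1, k2, p1, p2, k3] as OpenCV has them; the pictures are not rectified), "xyz" and "rotation" of the camera in the world. Camera axes: x right, y down, z forward; pixel columns grow to the right and rows downward; lengths in m; the calibration is good to about 2 mm. A picture is of the moment at which its call begins: read the wrist's pose just before it. camera_model takes no time and is no camera call; for the wrist camera it gives the pose at the moment of the call.
A pose or a line that the arm cannot do raises MotionError and nothing moves.
- close_job(): hands the job in, once; it reports no verdict.
The state is a dict: "time_s": time; "joint_positions": joint angles; "joint_vel": joint speeds; "joint_torque": joint torques, N m; "ee_pos": TCP position; "eef_rot": TCP orientation; "wrist_force": force on the tool from outside, world axes, zero at the start; "ft_torque": the same for the moment, N m; "grip_width": finger opening in m.
Only numpy, scipy, OpenCV 4.12 (cv2) and the standard library are available. Lean on these libraries where they do the work, as an engineer would, in place of code of your own. Each camera call takes 0.05 s, during which the arm holds its last target. There are 200 camera calls.

## Working session

There is one attempt and no reset: what is moved stays moved. The work goes in short steps, each a Python script; the robot and the scene stay as the last script left them, time stands still between calls to the robot, and variables do not carry over. Pictures are saved under pics/ and viewed, about 12 in all and at most 16, crops included, and the job is handed in when it is done.

```bash
mkdir -p pics; ls; python3 - <<'E'
from cell import *
import cv2
for n in ("scene","side"):
    im=snapshot(n); cv2.imwrite(f"pics/{n}0.png",im[:,:,::-1]); 
    print(n,camera_model(n))
print(camera_model("wrist")); print(read_state())
E
```

```text
pics
scene {'fx': 389.85780901438824, 'fy': 389.85780901438824, 'cx': 254.20434114480165, 'cy': 192.08568121543868, 'dist': array([0.01027841, 0.        , 0.        , 0.        , 0.        ]), 'xyz': array([1.10258693, 0.48682225, 0.67085302]), 'rotation': array([ 0.42349507,  0.80903259, -0.36558324, -0.18018628])}
side {'fx': 420.9498990787617, 'fy': 420.9498990787617, 'cx': 259.8561576412467, 'cy': 186.76361350819283, 'dist': array([-0.12476432,  0.        ,  0.        ,  0.        ,  0.        ]), 'xyz': array([0.14872684, 0.88828446, 0.67180915]), 'rotation': array([-0.19189273,  0.86275656, -0.45680684,  0.10077603])}
{'fx': 284.7619150711356, 'fy': 284.7619150711356, 'cx': 260.5550744889889, 'cy': 191.98626313335558, 'dist': array([0.02177453, 0.        , 0.        , 0.        , 0.        ]), 'xyz': array([0.1575588 , 0.5570295 , 0.37243798]), 'rotation': array([0.82460318, 0.54910179, 0.07480161, 0.11367295])}
{'time_s': 0.1, 'joint_positions': array([ 1.03538548e+00,  3.13908484e-01,  4.50815726e-02,  1.30356969e+00,
       -1.55096045e-05,  1.43122825e+00]), 'joint_vel': array([-8.30064448e-04, -9.02369861e-04,  3.84259612e-03,  5.44376544e-05,
        1.14229406e-03, -2.04642908e-03]), 'joint_torque': array([ 2.22810391e-03, -4.81724060e+01,  2.99244493e+01,  1.27324436e-02,
       -1.02721069e-04,  4.16923482e-07]), 'ee_pos': array([0.22145337, 0.53010743, 0.20050312]), 'eef_rot': array([ 0.58880435,  0.39141513, -0.39243032, -0.58830441]), 'wrist_force': array([-8.14900295e-01,  2.32693564e-01,  5.78533885e-04]), 'ft_torque': array([0.04951139, 0.01356902, 0.02182358]), 'grip_width': 0.0854132431476024}
```

View pics/scene0.png

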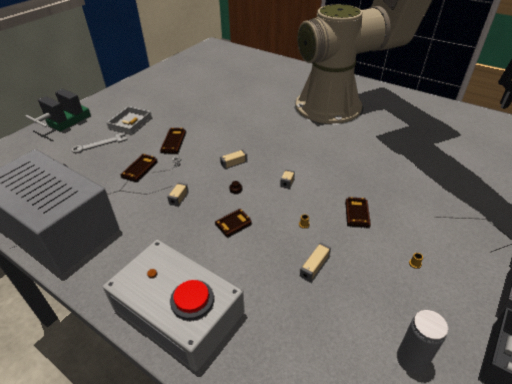

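View pics/side0.png

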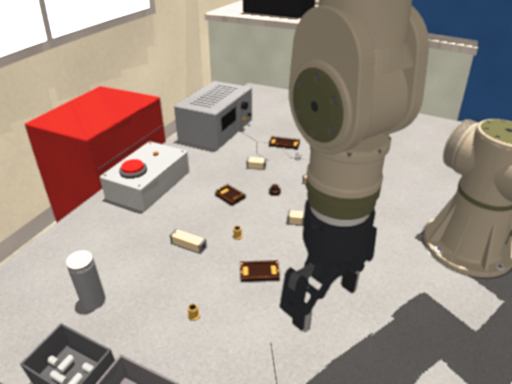

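The scene view shows all four bases, at about (357,212), (234,222), (139,167) and (173,140). The fuses are at (315,261), (234,158), (177,193) and (287,179), and the ferrules at (305,221) and (416,260). The side view agrees, though the arm hides part of it. I'll get rough positions from colour masks next.

```bash
cat > h.py <<'E'
from cell import *
import cv2, numpy as np
from scipy.spatial.transform import Rotation as R
def ray(cm,uv,z):
    K=np.array([[cm['fx'],0,cm['cx']],[0,cm['fy'],cm['cy']],[0,0,1]])
    p=cv2.undistortPoints(np.array(uv,float).reshape(-1,1,2),K,cm['dist'])[:,0]
    d=R.from_quat(cm['rotation']).apply(np.c_[p,np.ones(len(p))])
    return cm['xyz']+d*((z-cm['xyz'][2])/d[:,2])[:,None]
def proj(cm,P):
    K=np.array([[cm['fx'],0,cm['cx']],[0,cm['fy'],cm['cy']],[0,0,1]])
    Rw=R.from_quat(cm['rotation']).inv()
    return cv2.projectPoints(np.array(P,float).reshape(-1,1,3),Rw.as_rotvec(),-Rw.apply(cm['xyz']),K,cm['dist'])[0][:,0]
def masks(im):
    h=cv2.cvtColor(im,cv2.COLOR_RGB2HSV); H,S,V=[h[...,i].astype(int) for i in range(3)]
    return {'beige':(H>8)&(H<32)&(S>35)&(S<130)&(V>130),'brown':((H<16)|(H>170))&(S>90)&(V<110),'brass':(H>12)&(H<28)&(S>140)&(V>110)}
def comps(m,amin):
    n,l,s,c=cv2.connectedComponentsWithStats(m.astype(np.uint8))
    return [(s[i,4],c[i],np.argwhere(l==i)[:,::-1]) for i in range(1,n) if s[i,4]>=amin]
def rect(P):  # centre, long, short, yaw of world xy points
    (cx,cy),(w,h),a=cv2.minAreaRect(P[:,:2].astype(np.float32)*1000)
    if w<h: w,h,a=h,w,a+90
    return np.array([cx,cy])/1000,w,h,(np.radians(a)+np.pi/2)%np.pi-np.pi/2
E
python3 - <<'E'
from h import *
im=cv2.imread('pics/scene0.png')[:,:,::-1].copy(); cm=camera_model('scene')
for k,m in masks(im).items():
    for a,c,px in comps(m,25):
        P=ray(cm,px,0.013 if k!='brown' else .012)
        if np.hypot(*P.mean(0)[:2])<.85 and P[:,0].mean()>.1:
            r=rect(P); print(k,a,c.round(),r[0].round(3),round(r[1]),round(r[2]),round(r[3],2), 'r',np.hypot(*r[0]).round(3))
s=read_state(); print(R.from_quat(s['eef_rot']).as_matrix().round(2)); cw=camera_model('wrist'); print(R.from_quat(cw['rotation']).as_matrix().round(2))
print((R.from_quat(s['eef_rot']).inv().apply(cw['xyz']-s['ee_pos'])).round(3))
E
```

```text
beige 34 [128. 120.] [ 0.449 -0.479] 51 23 -0.38 r 0.657
beige 144 [233. 155.] [ 0.415 -0.086] 63 31 -0.46 r 0.424
beige 89 [287. 175.] [0.405 0.087] 35 28 0.24 r 0.414
beige 137 [177. 190.] [ 0.614 -0.115] 49 28 0.32 r 0.625
beige 374 [315. 258.] [0.607 0.281] 76 28 0.0 r 0.669
brown 380 [173. 141.] [ 0.453 -0.284] 128 53 0.53 r 0.534
brown 448 [138. 168.] [ 0.6   -0.269] 109 57 0.21 r 0.658
brown 98 [235. 187.] [0.519 0.   ] 43 26 0.64 r 0.519
brown 547 [357. 212.] [0.427 0.296] 97 52 0.48 r 0.52
brown 456 [233. 222.] [0.622 0.074] 73 57 -0.34 r 0.626
brass 30 [356. 203.] [0.403 0.284] 21 11 -1.14 r 0.493
brass 33 [241. 218.] [0.601 0.081] 24 9 1.24 r 0.607
brass 28 [225. 226.] [0.644 0.066] 24 8 1.11 r 0.648
[[ 0.39 -0.   -0.92]
 [ 0.92 -0.    0.39]
 [-0.   -1.    0.  ]]
[[ 0.39  0.89  0.25]
 [ 0.92 -0.37 -0.11]
 [-0.    0.27 -0.96]]
[-0.    -0.172  0.069]
```

```bash
cat >> h.py <<'E'
def Q(t): 
    c,s=np.cos(t),np.sin(t); return R.from_matrix(np.array([[c,0,-s],[s,0,c],[0,-1,0]])).as_quat()
E
python3 - <<'E'
from h import *
import json
tg={'base_a':(.622,.074),'fuse_a':(.405,.087),'base_b':(.427,.296),'fuse_d':(.607,.281),'fuse_b':(.614,-.115),'base_c':(.600,-.269),'base_d':(.453,-.284),'fuse_c':(.415,-.086)}
order=['base_b','fuse_d','base_a','fuse_b','base_c','base_d','fuse_c','fuse_a']
tiles=[];cms={}
for n in order:
    p=np.array(tg[n]); t=np.arctan2(p[1],p[0])
    tcp=p-.069*np.array([-np.sin(t),np.cos(t)])
    move_pose([*tcp,.14],Q(t)); hold(.15)
    cm=camera_model('wrist'); im=snapshot('wrist'); cv2.imwrite(f'pics/w_{n}.png',im[:,:,::-1])
    cms[n]={k:(v.tolist() if hasattr(v,'tolist') else v) for k,v in cm.items()}
    o=im[:,:,::-1].copy(); z=.026 if 'fuse' in n else .015
    for a,c,px in comps(masks(im)['beige' if 'fuse' in n else 'brown'],150):
        P=ray(cm,px,z); r=rect(P)
        if np.hypot(*(r[0]-p))<.06:
            print(n,a,r[0].round(4),round(r[1],1),round(r[2],1),round(r[3],3))
            cv2.drawContours(o,[cv2.boxPoints(cv2.minAreaRect(px.astype(np.float32))).astype(int)],0,(0,255,0),1)
    u=proj(cm,[*p,z])[0].astype(int); x,y=np.clip(u[0]-100,0,312),np.clip(u[1]-100,0,184)
    tiles.append(o[y:y+200,x:x+200])
print(read_state()['time_s'])
json.dump(cms,open('cms.json','w'))
cv2.imwrite('pics/m1.png',np.vstack([np.hstack(tiles[:4]),np.hstack(tiles[4:])]))
E
```

```text
base_b 207 [0.4047 0.3112] 62.9 10.1 0.608
base_b 170 [0.448  0.2858] 49.2 12.1 0.607
base_a 318 [0.625  0.0893] 68.2 10.9 -0.35
base_c 251 [ 0.5885 -0.2522] 79.7 6.4 0.21
base_d 230 [ 0.4409 -0.2675] 66.2 8.0 0.528
8.3333
```

View pics/m1.png

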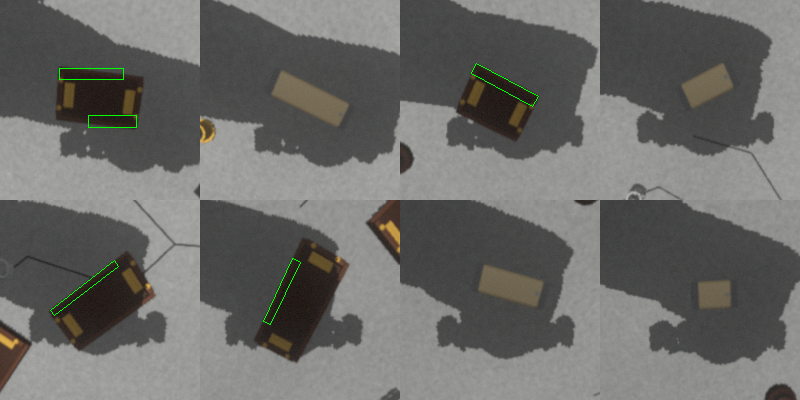

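The montage shows all eight objects clearly and centred, but in the arm's shadow, so the thresholds missed them. I'll redo the masks on the saved pictures.

```bash
python3 - <<'E'
from h import *
import json
tg={'base_a':(.622,.074),'fuse_a':(.405,.087),'base_b':(.427,.296),'fuse_d':(.607,.281),'fuse_b':(.614,-.115),'base_c':(.600,-.269),'base_d':(.453,-.284),'fuse_c':(.415,-.086)}
cms=json.load(open('cms.json'));tiles=[];res={}
for n in sorted(cms):
    cm={k:np.array(v) for k,v in cms[n].items()}; im=cv2.imread(f'pics/w_{n}.png'); o=im.copy()
    h=cv2.cvtColor(im,cv2.COLOR_BGR2HSV); m=((h[...,1]>60)&((h[...,0]<35)|(h[...,0]>165))).astype(np.uint8)
    m=cv2.morphologyEx(m,cv2.MORPH_CLOSE,np.ones((3,3))); m=cv2.morphologyEx(m,cv2.MORPH_OPEN,np.ones((5,5)))
    z=.026 if 'fuse' in n else .015; p=np.array(tg[n])
    for a,c,px in comps(m,150):
        r=rect(ray(cm,px,z))
        if np.hypot(*(r[0]-p))<.04:
            print(n,a,r[0].round(4),round(r[1],1),round(r[2],1),round(r[3],3)); res[n]=[*r[0],r[3]]
            cv2.drawContours(o,[cv2.boxPoints(cv2.minAreaRect(px.astype(np.float32))).astype(int)],0,(0,255,0),1)
    u=proj(cm,[*p,z])[0].astype(int); x,y=np.clip(u[0]-100,0,312),np.clip(u[1]-100,0,184)
    tiles.append(o[y:y+200,x:x+200])
cv2.imwrite('pics/m2.png',np.vstack([np.hstack(tiles[:4]),np.hstack(tiles[4:])]))
json.dump(res,open('res.json','w'))
print(ray(camera_model('scene'),[[305,221],[416,260]],.013).round(3))
E
```

```text
base_a 3502 [0.6186 0.071 ] 70.1 50.4 -0.329
base_b 4310 [0.4241 0.2963] 83.9 50.1 0.493
base_c 4811 [ 0.5993 -0.2719] 98.3 50.3 0.205
base_d 5471 [ 0.451  -0.2855] 111.9 50.2 0.525
fuse_a 809 [0.4167 0.0949] 29.5 24.5 0.258
fuse_b 1196 [ 0.6223 -0.1023] 43.8 24.8 0.269
fuse_c 1655 [ 0.4271 -0.0749] 58.1 25.4 -0.472
fuse_d 1915 [0.6147 0.2861] 71.9 24.9 -0.005
[[0.526 0.21  0.013]
 [0.495 0.458 0.013]]
```

View pics/m2.png

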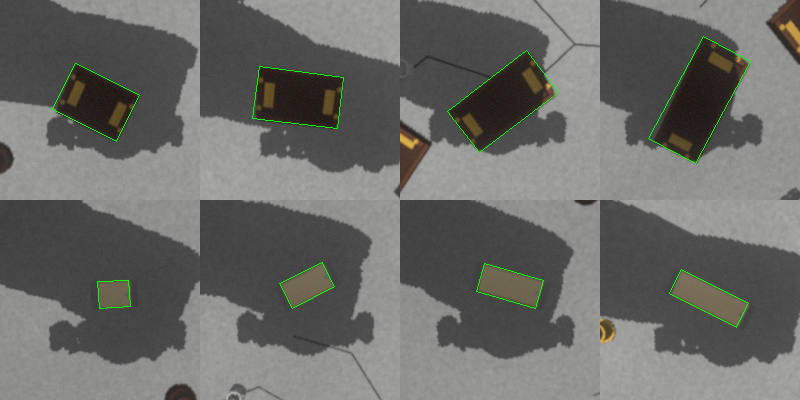

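Centres and yaws are good: base sizes match, and the beige length equals the fuse length minus the end plates. Next I'll pick and place fuse_a.

```bash
cat >> h.py <<'E'
import json
def best(p,z,yaw):
    q0=read_state()['joint_positions']; c=[]
    for t in (yaw+np.pi/2,yaw-np.pi/2):
        q=ik([*p,z],Q(t))
        if q is not None: c.append((abs(np.array(q)-q0).max(),t))
    return Q(min(c)[1])
def pick(n,zg=.0065):
    x,y,a=json.load(open('res.json'))['fuse_'+n]
    q=best((x,y),.1,a); move_pose([x,y,.1],q); set_gripper(.07)
    f=movel([x,y,zg],None,.1,15); w=set_gripper(.0); hold(.1)
    s=read_state(); print('grip',f,s['grip_width'],s['ee_pos'].round(4),s['wrist_force'].round(2))
    movel([x,y,.1],None,.12); s=read_state(); print('lift',s['grip_width'],s['wrist_force'].round(2),s['time_s'])
def place(n,zg=.0065):
    x,y,a=json.load(open('res.json'))['base_'+n]
    q=best((x,y),.1,a); move_pose([x,y,.1],q)
    movel([x,y,.03],None,.1); hold(.1); f=movel([x,y,zg+.008-.002],None,.02,5)
    s=read_state(); print('down',f,s['ee_pos'].round(4),s['wrist_force'].round(2),s['grip_width'])
def release(n):
    x,y,a=json.load(open('res.json'))['base_'+n]
    set_gripper(.06); hold(.1); movel([x,y,.12],None,.15); print(read_state()['time_s'])
def look(n,f):
    "wrist picture of base n from above; position of the fuse in it"
    x,y,_=json.load(open('res.json'))['base_'+n]; p=np.array([x,y]); t=np.arctan2(y,x)
    move_pose([*(p-.069*np.array([-np.sin(t),np.cos(t)])),.14],Q(t)); hold(.15)
    cm=camera_model('wrist'); im=snapshot('wrist'); o=im[:,:,::-1]
    u=proj(cm,[*p,.03])[0].astype(int); a,b=np.clip(u[0]-100,0,312),np.clip(u[1]-100,0,184)
    cv2.imwrite(f'pics/{f}.png',cv2.resize(o[b:b+200,a:a+200],None,fx=2,fy=2))
    h=cv2.cvtColor(im,cv2.COLOR_RGB2HSV)
    m=((h[...,1]>35)&(h[...,1]<140)&(h[...,0]<35)&(h[...,2]>75)).astype(np.uint8)
    m=cv2.morphologyEx(m,cv2.MORPH_OPEN,np.ones((5,5)))
    for A,c,px in comps(m,150):
        r=rect(ray(cm,px,.034))
        if np.hypot(*(r[0]-p))<.05: print('seen',A,r[0].round(4),round(r[1],1),round(r[2],1),round(r[3],3),'off mm',((r[0]-p)*1000).round(1))
E
python3 - <<'E'
from h import *
pick('a'); place('a')
E
```

```text
grip False 3.178955555122622e-05 [0.4167 0.0949 0.0065] [ 0.18 -0.07  0.09]
lift 6.520116698983554e-05 [1.22 0.37 0.2 ] 12.7167
down False [0.6187 0.0709 0.0126] [-0.69 -0.51 -0.16] 0.00016862922852457218
```

The grip closed on nothing, so I'll back off and look.

```bash
python3 - <<'E'
from h import *
s=read_state(); x,y,z=s['ee_pos']; movel([x,y,.12],None,.15); set_gripper(.085)
r=json.load(open('res.json'))['fuse_a']
x,y,a=r; p=np.array([x,y]); t=np.arctan2(y,x)
move_pose([*(p-.069*np.array([-np.sin(t),np.cos(t)])),.14],Q(t)); hold(.15)
im=snapshot('wrist'); cv2.imwrite('pics/f1.png',im[:,:,::-1]); print(proj(camera_model('wrist'),[x,y,.026]))
cv2.imwrite('pics/f1s.png',cv2.resize(snapshot('scene')[100:300,150:400,::-1],None,fx=2,fy=2))
print(read_state()['ee_pos'],read_state()['time_s'])
E
```

```text
[[260.34879057 111.72169195]]
[0.43286449 0.02766598 0.13981212] 18.2917
```

View pics/f1.png

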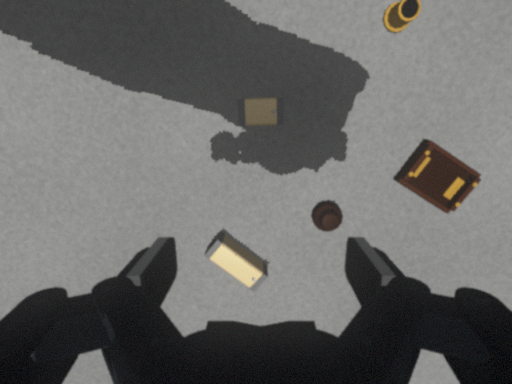

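View pics/f1s.png

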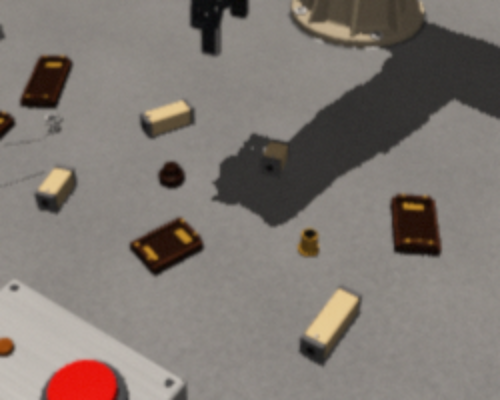

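The fuse hasn't moved: it is at (261,111) in the wrist view, exactly where predicted, and at (287,178) in the scene view. So the fingers passed without touching it. I'll repeat the approach and look at it from outside while the gripper is down.

```bash
python3 - <<'E'
from h import *
x,y,a=json.load(open('res.json'))['fuse_a']
q=best((x,y),.1,a); move_pose([x,y,.1],q); movel([x,y,.05],None,.1)
s=read_state(); print(s['ee_pos'],R.from_quat(s['eef_rot']).as_matrix().round(2),s['joint_positions'].round(2),s['grip_width'])
ims=[cv2.resize(snapshot(n)[b:b+150,c:c+200,::-1],(400,300)) for n,b,c in (('scene',90,190),('side',130,240))]
im=cv2.resize(snapshot('wrist')[:,:,::-1],(400,300))
cv2.imwrite('pics/g1.png',np.vstack([np.hstack(ims),np.hstack([im,0*im])]))
for n in ('scene','side','wrist'): print(n,proj(camera_model(n),[[x,y,.026],s['ee_pos']]).round())
E
```

```text
[0.41693032 0.0948154  0.05025443] [[-0.26  0.   -0.97]
 [ 0.97 -0.   -0.26]
 [-0.   -1.   -0.  ]] [ 0.04  0.14 -0.57  0.86 -0.   -0.22] 0.08495692247805725
scene [[288. 174.]
 [288. 167.]]
side [[297. 213.]
 [297. 205.]]
wrist [[260. 209.]
 [260. 222.]]
```

View pics/g1.png

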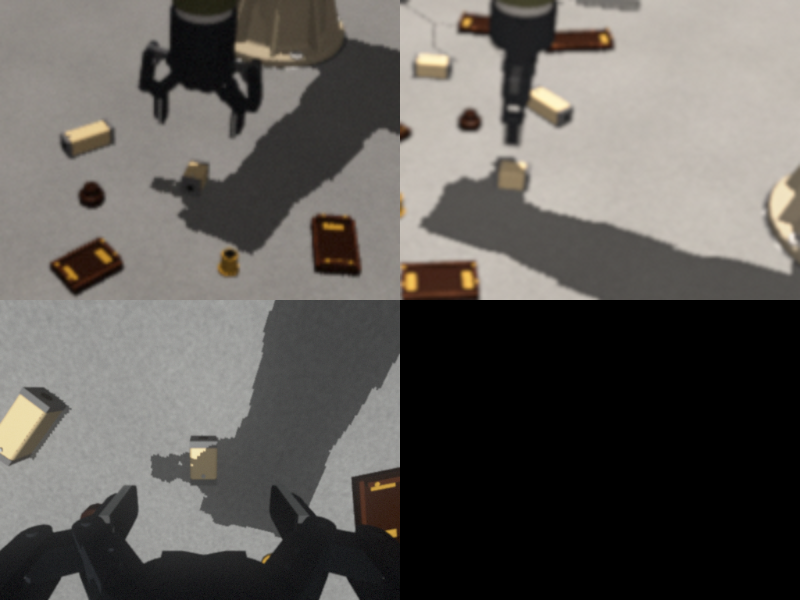

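The fingertips look off relative to the reported TCP: the scene view shows them higher up than the projection, at about (289,152) against (288,167). I'll triangulate the tips from both outside views, using full-resolution crops.

```bash
python3 - <<'E'
from h import *
s=read_state(); c=s['ee_pos']; X=R.from_quat(s['eef_rot']).as_matrix()[:,0]
pts=[c+[0,0,.013]+k*X for k in(-.0425,.0425)]+[c]
T=[]
for n in ('scene','side'):
    u=proj(camera_model(n),pts); print(n,u.round(1).tolist())
    im=snapshot(n)[:,:,::-1]; a=(u.mean(0)-[50,65]).astype(int); print(a)
    cr=cv2.resize(im[a[1]:a[1]+100,a[0]:a[0]+100],(400,400),interpolation=cv2.INTER_CUBIC)
    for q in u: cv2.circle(cr,tuple(((q-a)*4).astype(int)),3,(0,255,0),1)
    T.append(cr)
cv2.imwrite('pics/g2.png',np.hstack(T))
E
```

```text
scene [[272.1, 159.6], [304.2, 166.3], [287.8, 166.9]]
[238  99]
side [[298.9, 191.2], [295.2, 211.3], [296.9, 205.2]]
[247 137]
```

View pics/g2.png

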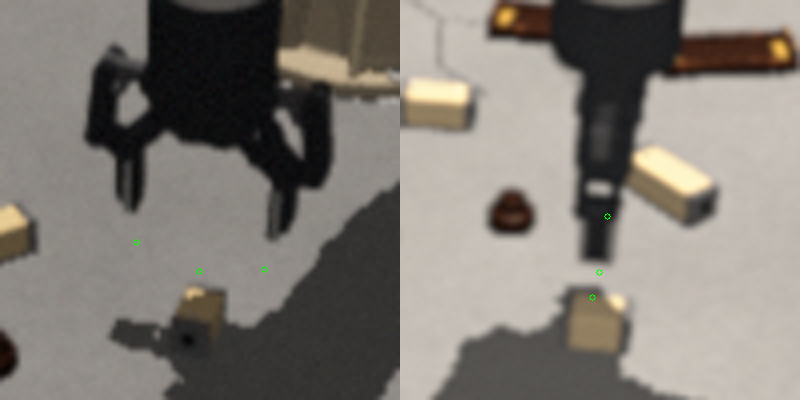

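In both views the tips sit about 8 px (about 25 mm) above where the reported TCP puts them, and the wrist view agrees. The real fingers end about 25 mm short of the stated TCP, so the shut fingers passed just over the fuse. I'll measure this with a gentle touch on bare bench.

```bash
python3 - <<'E'
from h import *
x,y=.475,.13; z=read_state()['ee_pos']; movel([z[0],z[1],.08],None,.15); set_gripper(0.0)
q=read_state()['eef_rot']; movel([x,y,.06],None,.15); movel([x,y,.008],None,.15); hold(.2)
w0=read_state()['wrist_force']
try: f=movel([x,y,-.035],None,.025,4)
except MotionError as e: print(e); f=None
s=read_state(); print(f,s['ee_pos'],s['wrist_force']-w0)
movel([x,y,.06],None,.15); set_gripper(.085); print(read_state()['time_s'])
E
```

```text
True [ 0.47494319  0.13001883 -0.02991838] [-0.60320596 -1.26299265  4.80578132]
25.825
```

Touch result: the shut tips meet the bench at a reported z of about -0.030, so the reported TCP lies about 29.5 mm beyond the real tips. I'll apply that offset to every height.

```bash
sed -i 's/zg=.0065/zg=-.023/; s/\[x,y,.03\]/[x,y,.002]/; s/,\.1\],q)/,.07],q)/; s/movel(\[x,y,.1\]/movel([x,y,.07]/; s/(x,y),.1,a/(x,y),.07,a/' h.py
sed -n '/def pick/,/def release/p' h.py
python3 - <<'E'
from h import *
pick('a')
if read_state()['grip_width']>.02: place('a')
E
```

```text
def pick(n,zg=-.023):
    x,y,a=json.load(open('res.json'))['fuse_'+n]
    q=best((x,y),.07,a); move_pose([x,y,.07],q); set_gripper(.07)
    f=movel([x,y,zg],None,.1,15); w=set_gripper(.0); hold(.1)
    s=read_state(); print('grip',f,s['grip_width'],s['ee_pos'].round(4),s['wrist_force'].round(2))
    movel([x,y,.07],None,.12); s=read_state(); print('lift',s['grip_width'],s['wrist_force'].round(2),s['time_s'])
def place(n,zg=-.023):
    x,y,a=json.load(open('res.json'))['base_'+n]
    q=best((x,y),.07,a); move_pose([x,y,.07],q)
    movel([x,y,.002],None,.1); hold(.1); f=movel([x,y,zg+.008-.002],None,.02,5)
    s=read_state(); print('down',f,s['ee_pos'].round(4),s['wrist_force'].round(2),s['grip_width'])
def release(n):
grip False 0.024852286202976116 [ 0.4172  0.0949 -0.0224] [-0.48 -0.32  5.61]
lift 0.024749277708699852 [-0.65  0.16 -0.5 ] 29.0917
down True [ 0.6183  0.071  -0.0144] [-0.88 -0.11  4.66] 0.02476642644633947
```

```bash
python3 - <<'E'
from h import *
release('a'); look('a','pa')
print(read_state()['time_s'])
E
```

```text
33.2
seen 917 [0.6181 0.0711] 31.5 25.6 -0.326 off mm [-0.5  0.1]
34.3583
```

View pics/pa.png

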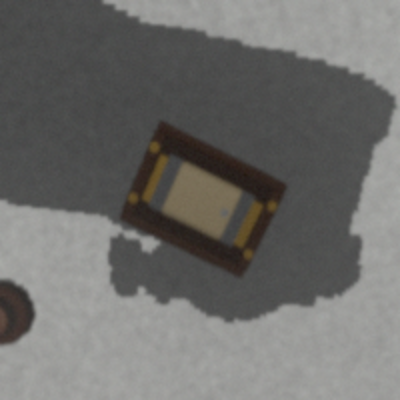

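fuse_a lies centred and aligned in base_a, at about (205,200) in the crop. I'll do fuse_b next, with automatic checks.

```bash
cat > one.py <<'E'
from h import *
import sys
n=sys.argv[1]; pick(n)
if read_state()['grip_width']>.02:
    place(n)
    if -.019<read_state()['ee_pos'][2]<-.011: release(n); look(n,'p'+n)
print(read_state()['time_s'])
E
python3 one.py b
```

```text
grip False 0.024268144036783228 [ 0.6229 -0.1025 -0.0223] [0.26 0.18 5.57]
lift 0.024497736564426133 [ 0.26 -0.51 -0.61] 38.35
down True [ 0.4238  0.2962 -0.0143] [-0.9   0.29  5.15] 0.025072892958363336
43.2667
seen 1360 [0.4234 0.2969] 45.4 25.7 0.491 off mm [-0.7  0.6]
45.0667
```

```bash
python3 one.py c
```

```text
grip False 0.024857793166977293 [ 0.4276 -0.0751 -0.0224] [-2.1   0.7   6.11]
lift 0.024607539114136285 [ 0.14 -0.53 -0.76] 49.15
down True [ 0.5991 -0.2718 -0.0144] [ 0.05 -0.38  4.52] 0.024672892702714617
53.45
seen 1767 [ 0.5987 -0.2712] 59.6 25.6 0.207 off mm [-0.6  0.7]
55.4667
```

```bash
python3 one.py d && python3 - <<'E'
from h import *
im=snapshot('scene'); cv2.imwrite('pics/end.png',cv2.resize(im[100:300,100:450,::-1],None,fx=2,fy=2))
E
```

```text
grip False 0.02447416253171501 [ 0.6153  0.2863 -0.0222] [ 0.39 -0.89  5.73]
lift 0.02484469331420755 [-0.13  0.11 -0.96] 60.5583
down True [ 0.4507 -0.2853 -0.0142] [-0.41 -1.03  3.22] 0.024073266598181223
65.9667
seen 2164 [ 0.4504 -0.2845] 73.3 25.5 0.527 off mm [-0.6  1. ]
68.3333
```

View pics/end.png

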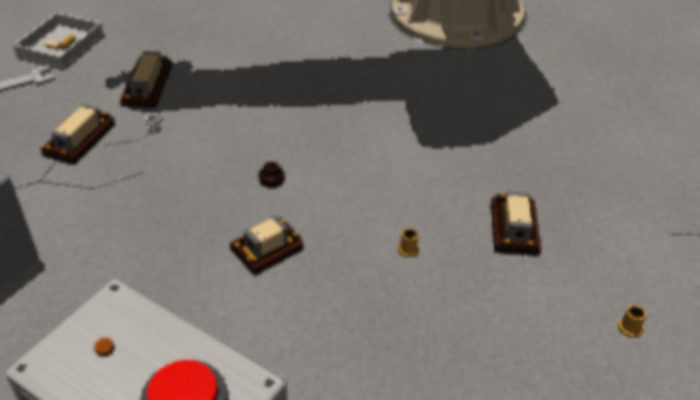

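All four fuses sit in their bases, and both ferrules stand where they were, at crop (409,242) and (632,320). Handing in.

```bash
python3 -c "
from cell import *
print(close_job(), read_state()['time_s'])"
```

```text
the job is handed in; nothing more can be done
the job is handed in; nothing more can be done
```

All four fuses are in their matching bases, placed shortest to longest. The job was handed in at about 68 s on the robot's clock (limit 106 s).

- **Placing:** I lowered each fuse slowly until the tool felt the recess floor, about 8 mm above bench level as expected, and only then let go.
- **Last checks:** Wrist pictures after each release put every fuse within about 1.2 mm and 0.003 rad of its base. The gripper was clear of everything, and the final scene picture showed both ferrules still standing in place.
- **What disagreed:** The first grasp of fuse_a closed on nothing, because the real fingertips end about 29.5 mm short of the reported TCP. I saw this in the pictures and measured it with a gentle touch on the bench. I then corrected all heights for it, and every later grasp held. That empty first try didn't move anything.
- **Not checked:** I judged height and levelness only from the contact height and the pictures. The hand-in reports no verdict.

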